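# Fetch the stamp from the tilt-out bin

## Robot

A 6-joint arm with a two-finger parallel gripper is mounted at the origin on the work surface. World frame = base frame: x ahead of the robot, y to its left, z up, the work surface at z = 0. Lengths are in mm, angles in rad, forces in N, time in s.
With the tool pointing down it reaches from about 275 to 775 mm from the base axis. Payload 14.6 kg.
Tool frame: the origin (TCP) lies on the centre line of the jaws, within the pads' length; the fingertips stand 25 mm ahead of it and the grasp point (between the pads) lies 6 mm ahead of it (finger_overhang is the distance from the TCP to the fingertips, in mm); z points along the fingers, x is the direction in which the jaws open and shut, and the axes are right-handed (so a half turn about z gives the same grasp; the last joint's range is limited). The gripper opens to 85 mm and grips with 20 to 120 N. Pads are 22 mm wide; open, the fingers measure 114 mm over their backs; the gripper's body (76 mm by 85 mm) begins 54 mm behind the grasp point. The pads swing forward as they close: fully open they stand 13 mm farther back than shut.
Start: joints at [1.128, 0.263, -0.048, 1.259, 0, 1.415], TCP at [149.022, 503.409, 256.278] pointing down, gripper open.
Joint ranges: [-2.65, 2.65], [-0.89, 1.7], [-1.18, 1.37], [-2.13, 2.11], [-1.35, 1.29], [-3.14, 3.14]. Speed limits (rad/s): [1.89, 1.89, 2.57, 2.79, 3.14, 3.14].

## Interface

Orientations are given as a rotation vector (axis times angle).
In Python, from station import sense, camera, job_done, cut_out, landmark_of, finger_overhang gives the robot as it stands.
- The arm moves only by the shell command python3 -m handwheel 'ROWS' [OPENING] [FORCE]. ROWS is text: rows parted by semicolons, each of 4 numbers parted by spaces: the shift along the world's x, y, z in mm, then the turn about the world's z in rad. A call has exactly 5 rows; each row is the pose to reach, as a shift and turn from the pose commanded when the call began; what a row does not reach only later rows make up. A row lasts 1/8 s, in which the tool goes at most 62.5 mm and 10.7 degrees, less where a joint would pass 70% of its speed; a pose out of reach is approached as far as the arm can. A call with a gripper value outside its range is refused whole. OPENING is the closure, from -1 (fully open) to 1 (shut), set as the call begins (- or left out, the last holds). The fingers move at their own pace and stop on an object; FORCE is the grip in N (left out, the last holds). Time passes only in rows, so rows that repeat a pose let the fingers close, or fill a call up. It gives the time, the measured TCP pose, the force and the opening at its end, in the units of the state.
- sense(): the state, without advancing time (a new reading comes with each control period).
- camera(name): name is "side" or "top"; returns a dict with "image" (400x640x3 uint8, blue, green, red), "range_z" (400x640 float32, mm along the optical axis (not along the pixel's ray), 0 where there is no reading), "fx", "fy", "cx", "cy" (pixels), "rvec" (rotation vector, rad) and "tvec" (3), from world to camera coordinates, as OpenCV has them. Camera axes: x right, y down, z forward; pixel columns grow to the right and rows downward; lengths in mm; the calibration is good to about 2 mm. A picture is of the moment at which its call begins.
- job_done(): hands the job in, once; it reports no verdict.
Trained networks look in the newest picture that a camera, given by its name, has taken for a name from the list of things; names that differ only in an ending like _2 or _b are one class to them, and where a whole thing is asked for, a point or a joint stands for the part that bears it (a point fixed in the world has none). Each returns a list of dicts, best first, with "conf" (0 to 1); they miss things now and then, are a little off and sometimes report something else, mostly with a low value. They report only what shows in the picture. A call takes as long as a camera call.
- cut_out(target, camera): "mask" (400x640 bool, what is visible of it).
- landmark_of(target, camera): "at" ([x, y, z] in mm, in world coordinates, good to about 4 mm: a listed point, or the origin of a listed thing).
The state is a dict: "clock": time; "joint_pos": joint angles; "qd": joint speeds; "tau": joint torques, N m; "tool_pos": TCP position; "tool_rot": TCP orientation; "contact_force": force on the tool from outside, world axes, zero at the start; "moment": the same for the moment, N m; "finger_gap": finger opening in mm.
Only numpy, scipy, OpenCV 4.12 (cv2) and the standard library are available. Lean on these libraries where they do the work, as an engineer would, in place of code of your own. Each camera call takes 0.05 s, during which the arm holds its last target. There are 200 camera calls.

## Task

Pull the handle of the widest of the three tilt-out bins to tilt it fully open, take out the self-inking stamp that lies inside, and set it down, without dropping it, upright on its base in the large compartment of the grey desk tray. Leave the bin tilted open so that the stamp can be put back later.

Things in the scene. Friction and masses are not known exactly. Their poses are not given: they have to be found in the camera images.
- wide_bin (a joint): Tilt of the widest bin (142 mm; the two others 100 mm; three roofed white units 155 mm tall side by side, any order, on a 12 mm foot board, clear fronts to the robot). rad: 0 shut, 0.87 fully open at its stop, top towards the robot. Pivots about the lower edge of its front, 24 mm above the table. Friction (3 N at the handle) holds it anywhere; no latch or spring.
- wide_bin_handle (a point): Centre of the wide bin's handle: round level bar, 10 mm thick, 80 long, level with the top of the front panel, 37 mm clear of it, open from above; 172 mm above the table when shut, 83 when open. Axes turn with the bin: x from the robot's side into the unit, y along the bar, z up the panel. The pivot axis runs along y through (+47, 0, -148) mm from here in these axes.
- stamp: Stamp in the wide bin: grey block with black top half, 44 (x) x 30 (y) x 55 mm (z), 90 g, flat sides 30 apart. Origin: centre of underside, z to its top. Sits in the bin's cup (inside 60 front to back, 120 wide, walls 34 high), y along the width, within 15 of the middle. Leans back 25 deg when shut, 25 deg to the robot when fully open; may slide 16 mm. The roof covers it when shut.
- tray_spot (a point): Centre of the floor of the large, empty compartment (122 mm along x by 124 mm along y inside) of the grey desk tray, which is fixed to the desk; floor 4 mm above the desk, walls 18 mm high. x points towards the tray's small compartment, which holds an eraser; z up.

How it is judged:
By the outcome, as a careful person would: the job done as asked, in the order asked, and still so for the second after the job is handed in, with the robot touching nothing.
It also fails if it takes over 54 s, if anything falls off the work surface, if the arm or the gripper's body presses on something with over 40 N, if the wrist force passes 120 N, or if a joint passes its speed limit or range.

## Working session

There is one attempt and no reset: what is moved stays moved. The work goes in short steps, Python scripts to look and compute and a shell command to move; the robot and the scene stay as the last step left them, time stands still between calls to the robot, and variables do not carry over. Pictures are saved under pics/ and viewed, about 8 in all and at most 12, crops included, and the job is handed in when it is done.

```bash
ls; mkdir -p pics; cat > h.py <<'E'
import numpy as np, cv2
from station import sense, camera, job_done, cut_out, landmark_of, finger_overhang
def cloud(c):
    v,u=np.mgrid[:400,:640]; z=c["range_z"].astype(float)
    P=np.stack([(u-c["cx"])/c["fx"]*z,(v-c["cy"])/c["fy"]*z,z],-1)
    R,_=cv2.Rodrigues(np.array(c["rvec"],float)); W=(P-np.array(c["tvec"]).ravel())@R
    W[z==0]=np.nan; return W
def px(c,p):
    return cv2.projectPoints(np.array(p,float).reshape(-1,3),np.array(c["rvec"],float),np.array(c["tvec"],float),np.array([[c["fx"],0,c["cx"]],[0,c["fy"],c["cy"]],[0,0,1]]),None)[0].reshape(-1,2)
E
python3 - <<'E'
from h import *
np.set_printoptions(precision=1,suppress=True)
s=sense(); print(s)
im=[]
for n in("side","top"):
    c=camera(n); im.append(c["image"])
    R,_=cv2.Rodrigues(np.array(c["rvec"],float)); print(n,"cam at",-R.T@np.array(c["tvec"]).ravel(),R[2])
    for t in("wide_bin_handle","stamp","tray_spot"):
        print(n,t,[(np.array(d["at"]),round(d["conf"],2),px(c,d["at"])[0]) for d in landmark_of(t,n)])
    W=cloud(c)
    for t in("wide_bin","stamp"):
        for d in cut_out(t,n):
            m=d["mask"];print(n,t,"mask",round(d["conf"],2),m.sum(),np.nanpercentile(W[m],[3,50,97],axis=0).ravel())
cv2.imwrite("pics/a.png",cv2.resize(np.vstack(im),(480,600)))
cv2.imwrite("pics/side0.png",im[0]);cv2.imwrite("pics/top0.png",im[1])
E
```

```text
pics
{'clock': 0.0, 'joint_pos': array([ 1.1,  0.3, -0. ,  1.3,  0. ,  1.4]), 'qd': array([ 0., -0.,  0.,  0., -0.,  0.]), 'tau': array([  0. , -63.8,  38.5,   0. ,   0. ,  -0. ]), 'tool_pos': array([148.9, 503.2, 255.8]), 'tool_rot': array([ 2.5,  1.9, -0. ]), 'contact_force': array([0.3, 0.6, 0.1]), 'moment': array([ 0., -0.,  0.]), 'finger_gap': 85.38094744133109}
side cam at [255.  623.9 998. ] [ 0.3 -0.6 -0.8]
side wide_bin_handle [(array([555.8,  87.5, 169.4]), 0.75, array([300.8, 218.7]))]
side stamp []
side tray_spot []
side wide_bin mask 0.59 1703 [553.   23.   34.2 597.9  96.  130.8 605.  153.4 177.5]
top cam at [452.2 -27.5 923.4] [ 0.2 -0.  -1. ]
top wide_bin_handle [(array([556.2,  85.3, 172.3]), 0.88, array([258.4, 211.5]))]
top stamp []
top tray_spot [(array([ 481.7, -304.3,    8.8]), 0.87, array([432.6, 254.6]))]
top wide_bin mask 0.66 1219 [553.   18.1  32.1 596.8  83.9 166.4 605.1 147.  178.2]
```

View pics/side0.png

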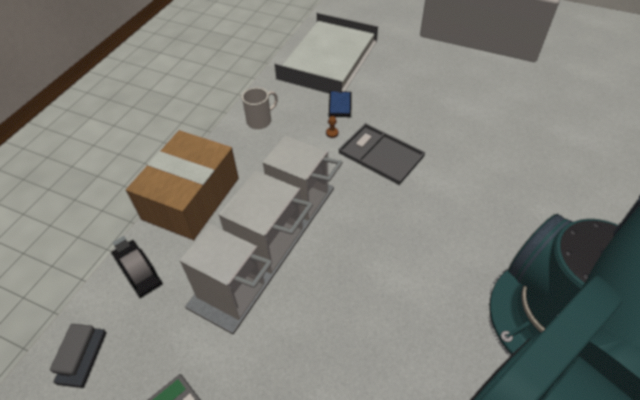

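View pics/top0.png

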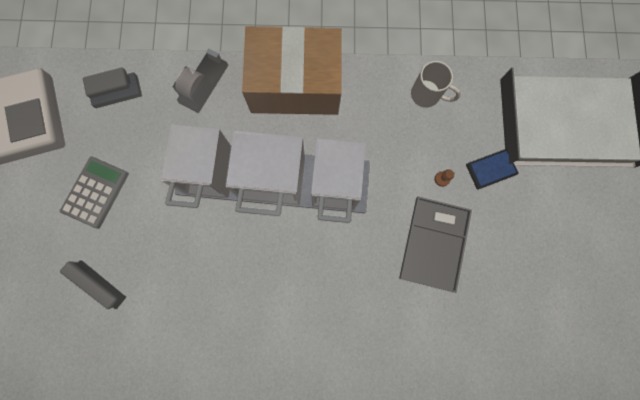

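The top view shows the wide unit in the middle, with its handle at (258,211). The tray is at (435,245), its large compartment is the near part at (432,258), and the eraser is at (445,218). Next I'll measure the yaws and the bar position.

```bash
python3 - <<'E'
from h import *
np.set_printoptions(precision=2,suppress=True)
s=sense(); R,_=cv2.Rodrigues(np.array(s["tool_rot"])); print("tool R",R, "overhang",finger_overhang() if callable(finger_overhang) else finger_overhang)
c=camera("top"); W=cloud(c)
# handle bar: points near z 177, x 540..566
m=(abs(W[...,0]-553)<14)&(W[...,1]>25)&(W[...,1]<145)&(W[...,2]>165)&(W[...,2]<190)
P=W[m]; print("bar n",m.sum(),np.percentile(P,[2,50,98],axis=0))
(vx,vy,x0,y0)=cv2.fitLine(P[P[:,0]<562][:,:2].astype(np.float32),cv2.DIST_HUBER,0,.01,.01).ravel(); print("bar dir",np.degrees(np.arctan2(-vx*np.sign(vy),abs(vy))),x0,y0)
# unit roofs
for lo,hi in((150,185),):
    m=(W[...,2]>lo)&(W[...,2]<hi)&(W[...,0]>575)&(W[...,0]<800)
    n,l,st,_=cv2.connectedComponentsWithStats(m.astype(np.uint8))
    for i in range(1,n):
        if st[i,4]>300:
            Q=W[l==i]; print("roof",st[i,:4],np.percentile(Q,[2,50,98],axis=0).ravel(),cv2.minAreaRect(Q[:,:2].astype(np.float32)))
# tray
m=(W[...,2]>12)&(W[...,2]<26)&(abs(W[...,0]-500)<140)&(abs(W[...,1]+305)<110)
Q=W[m]; print("tray rim",cv2.minAreaRect(Q[:,:2].astype(np.float32)),np.percentile(Q,[2,98],axis=0))
im=c["image"].copy(); k=im[180:310,380:490]
cv2.imwrite("pics/tray.png",cv2.resize(k,None,fx=5,fy=4.6,interpolation=cv2.INTER_CUBIC))
for p in [(481.7,-304.3,4)]: print(px(c,p))
E
```

```text
tool R [[ 0.28  0.96 -0.  ]
 [ 0.96 -0.28  0.  ]
 [ 0.   -0.   -1.  ]] overhang 25.0
bar n 257 [[549.95  42.6  172.88]
 [557.03  83.19 176.41]
 [565.71 128.33 179.81]]
bar dir -3.0090852 556.39746 84.26285
roof [161 124  61  78] [587.24 176.17 156.   665.25 225.18 167.71 728.59 275.74 173.74] ((652.5255737304688, 228.73831176757812), (101.08881378173828, 159.31349182128906), 84.98786163330078)
roof [226 130  77  73] [592.37   8.86 163.16 654.62  77.8  167.73 716.86 146.08 172.92] ((646.0269775390625, 79.12993621826172), (142.5569610595703, 146.80706787109375), 85.14413452148438)
roof [311 138  55  66] [ 583.71 -119.66  164.27  642.97  -70.97  167.77  703.84  -22.85  172.62] ((639.5280151367188, -71.04013061523438), (100.16368865966797, 134.0704803466797), 85.1117935180664)
tray rim ((508.9793701171875, -311.95709228515625), (133.77645874023438, 200.63134765625), 76.53524780273438) [[ 403.2  -392.5    12.6 ]
 [ 615.15 -229.21   21.56]]
[[431.95 254.7 ]]
```

```bash
python3 -m handwheel '40 -42 0 -0.13;80 -84 0 -0.27;121 -126 0 -0.41;162 -168 0 -0.55;203 -209 0 -0.68' 0.3 40; python3 -m handwheel '40 -42 0 -0.14;81 -84 0 -0.28;122 -126 0 -0.42;163 -168 0 -0.56;204 -209 0 -0.685'; python3 -m handwheel '0 0 0 0;0 0 0 0;0 0 0 0;0 0 0 0;0 0 0 0'
```

```text
clock: 1.27
tool_pos: [353.1, 292.9, 256.5]
tool_rot: [-3.002, -0.926, -0.001]
contact_force: [0.2, 0.3, 0.1]
finger_gap: 30.3
clock: 1.9
tool_pos: [557.2, 83.7, 256.4]
tool_rot: [-3.139, 0.136, -0.001]
contact_force: [0.6, 0.6, -0.6]
finger_gap: 29.8
clock: 2.52
tool_pos: [555.7, 85.9, 256.5]
tool_rot: [-3.139, 0.127, -0.0]
contact_force: [-0.2, 0.7, 0.3]
finger_gap: 30.1
```

```bash
python3 -m handwheel '0 0 -20 0;0 0 -40 0;0 0 -55 0;0 0 -63 0;0 0 -69 0'; python3 -m handwheel '0 0 0 0;0 0 0 0;0 0 0 0;0 0 0 0;0 0 0 0' 1 40
python3 - <<'E'
from h import *
s=sense(); print(s["finger_gap"],s["joint_pos"])
a=camera("side"); b=camera("top")
u=px(a,[556,85,172])[0].astype(int); v=px(b,[556,85,172])[0].astype(int)
f=lambda c,u: cv2.resize(c["image"][max(u[1]-55,0):u[1]+55,u[0]-70:u[0]+70],None,fx=5,fy=2.7*2,interpolation=cv2.INTER_CUBIC)[:, :400]
cv2.imwrite("pics/g.png",np.hstack([cv2.resize(c["image"][u[1]-60:u[1]+60,u[0]-40:u[0]+40],(400,600),interpolation=cv2.INTER_CUBIC) for c,u in((a,u),(b,v))]))
E
```

```text
clock: 3.15
tool_pos: [556.0, 85.5, 187.2]
tool_rot: [-3.139, 0.128, -0.0]
contact_force: [0.8, 1.0, -0.4]
finger_gap: 29.8
clock: 3.78
tool_pos: [556.1, 85.4, 187.5]
tool_rot: [-3.139, 0.129, -0.001]
contact_force: [-0.0, 0.7, 1.0]
finger_gap: 7.6
7.634734846638204 [ 7.55793382e-03  3.55525023e-01 -1.00911971e-01  1.11394798e+00
  7.61122423e-05  1.66039277e+00]
```

View pics/g.png

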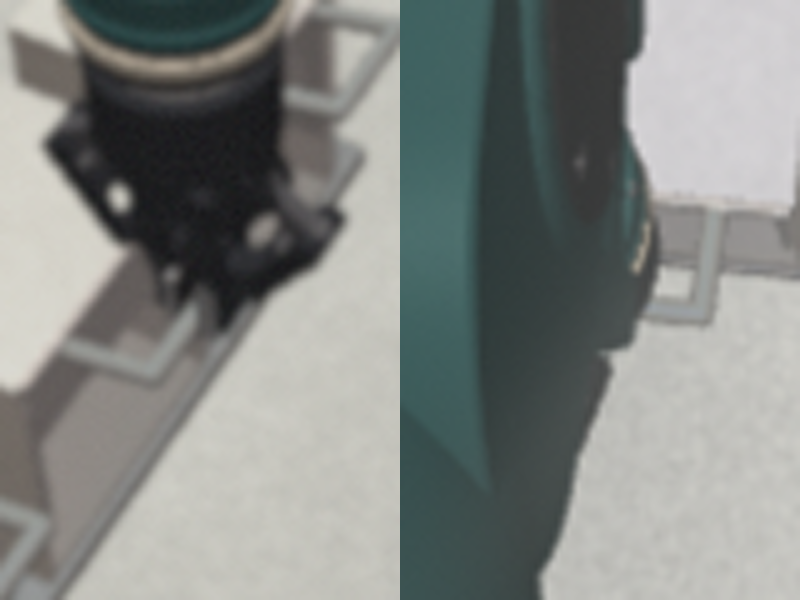

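```bash
python3 -m handwheel '0 0 0 0;-7 0.5 -2.5 0;-14.5 1.2 -5.4 0;-28.5 2.3 -12.3 0;-41.5 3.3 -20.5 0'
python3 - <<'E'
from h import *
s=sense(); print(s["finger_gap"],s["contact_force"])
c=camera("side"); print([(d["at"],d["conf"]) for d in landmark_of("wide_bin_handle","side")])
E
```

```text
clock: 4.5
tool_pos: [514.7, 88.8, 166.9]
tool_rot: [-3.139, 0.129, -0.003]
contact_force: [0.9, 1.1, 6.3]
finger_gap: 8.4
8.438710379361927 [0.91027605 1.06914625 6.26681926]
[([517.0, 89.4, 147.1], 0.81)]
```

```bash
python3 -m handwheel '-12.3 1 -9.5 0;-23.6 1.9 -20 0;-33.8 2.7 -32 0;-42.6 3.4 -44.6 0;-50.3 4 -58 0'; python3 -m handwheel '-2 0.2 -5 0;-4.5 0.4 -10 0;-5.2 0.4 -12 0;-5.8 0.5 -14 0;-5.8 0.5 -14 0'
python3 - <<'E'
from h import *
s=sense(); print(s["finger_gap"],s["contact_force"],s["tool_pos"])
c=camera("side"); print([(d["at"],d["conf"]) for d in landmark_of("wide_bin_handle","side")])
E
```

```text
clock: 5.22
tool_pos: [465.0, 92.8, 109.0]
tool_rot: [-3.139, 0.129, -0.003]
contact_force: [4.1, 1.4, 1.7]
finger_gap: 8.0
clock: 5.85
tool_pos: [460.3, 93.2, 98.5]
tool_rot: [3.139, -0.129, 0.01]
contact_force: [-15.6, -0.8, 68.6]
finger_gap: 7.9
7.898567941948429 [-15.55492687  -0.77913132  68.61556622] [460.27930649  93.19887646  98.47108195]
[([463.5, 96.8, 80.7], 0.6)]
```

```bash
python3 -m handwheel '0 0 3.5 0;0 0 3.5 0;0 0 3.5 0;0 0 3.5 0;0 0 3.5 0' 0.53 40; python3 -m handwheel '0 0 10 0;0 0 30 0;-3 0 60 0;-6 0 100 0;-10 0 150 0'
python3 -m handwheel '-30 30 20 0.1;-60 60 20 0.2;-100 100 20 0.2;-140 150 20 0.2;-150 200 20 0.2'
python3 - <<'E'
from h import *
np.set_printoptions(precision=1,suppress=True)
print(sense()["joint_pos"])
im=[]
for n in("side","top"):
    c=camera(n); W=cloud(c)
    for t in("wide_bin_handle","stamp","tray_spot"):
        print(n,t,[(np.array(d["at"]),round(d["conf"],2)) for d in landmark_of(t,n)])
    for d in cut_out("stamp",n):
        m=d["mask"];print("mask",round(d["conf"],2),m.sum(),np.nanpercentile(W[m],[3,50,97],axis=0).ravel())
    u=px(c,[560,87,80])[0].astype(int); im.append(cv2.resize(c["image"][u[1]-60:u[1]+60,u[0]-80:u[0]+80],(400*2,600),interpolation=cv2.INTER_CUBIC))
    np.savez("pics/open_%s"%n,**c)
cv2.imwrite("pics/open_s.png",im[0]);cv2.imwrite("pics/open_t.png",im[1])
E
```

```text
clock: 6.58
tool_pos: [455.1, 93.5, 99.0]
tool_rot: [-3.139, 0.128, 0.008]
contact_force: [-31.0, 4.2, 38.5]
finger_gap: 19.7
clock: 7.2
tool_pos: [447.7, 93.0, 249.3]
tool_rot: [3.139, -0.129, -0.003]
contact_force: [2.2, -0.1, 0.1]
finger_gap: 19.8
clock: 7.82
tool_pos: [296.3, 294.0, 268.9]
tool_rot: [3.136, 0.186, 0.0]
contact_force: [1.8, -0.1, 0.9]
finger_gap: 19.6
[ 0.6  0.1 -0.3  1.2 -0.   2. ]
side wide_bin_handle [(array([459.8,  96.3,  84.4]), 0.77)]
side stamp [(array([581.1,  74.4,  97.7]), 0.71)]
side tray_spot []
mask 0.82 490 [546.9  61.4  94.7 567.6  88.3 138.9 598.5  92.7 155.2]
top wide_bin_handle [(array([460.6,  92.7,  85.7]), 0.62)]
top stamp [(array([583.4,  68.8,  98.8]), 0.77)]
top tray_spot [(array([ 477.9, -301.7,    7.6]), 0.96)]
mask 0.6 388 [547.4  58.4 115.1 568.8  71.8 146.4 595.1  87.8 155.7]
```

View pics/open_s.png

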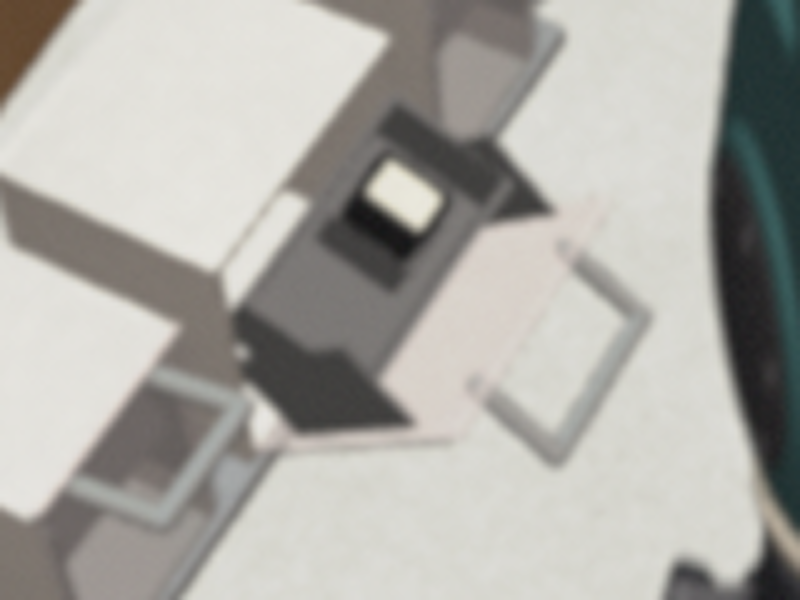

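View pics/open_t.png

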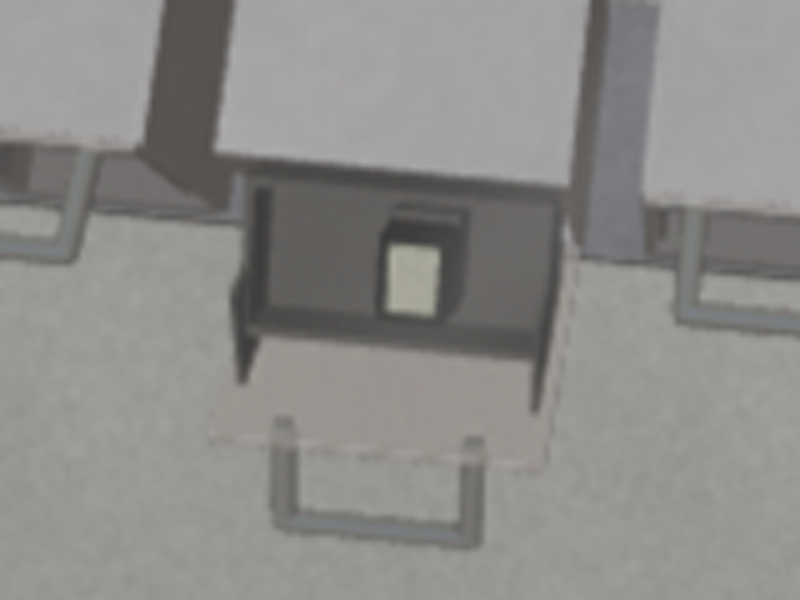

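```bash
python3 - <<'E'
from h import *
np.set_printoptions(precision=1,suppress=True)
for n in("side","top"):
    c=dict(np.load("pics/open_%s.npz"%n)); W=cloud(c)
    m=(abs(W[...,0]-461)<11)&(abs(W[...,1]-94)<34)&(W[...,2]>60)&(W[...,2]<110)
    P=W[m]; P=P[P[:,2]>75]; print(n,len(P),np.percentile(P,[5,50,95],axis=0).ravel())
    l=cv2.fitLine(P[:,:2].astype(np.float32),cv2.DIST_HUBER,0,.01,.01).ravel(); print("bar slope dx/dy",l[0]/l[1])
    Q=W[(abs(W[...,0]-572)<50)&(abs(W[...,1]-72)<40)&(W[...,2]>100)&(W[...,2]<165)]
    # top face normal: points facing (-sin25,0,cos25) offset ~55
    nrm=np.array([-np.sin(.436)*.997,np.sin(.436)*.08,np.cos(.436)])
    d=Q@nrm; h,e=np.histogram(d,20); print(np.c_[e[:-1],h][h>5])
    k=d>np.percentile(d,97)-6
    r=cv2.minAreaRect((Q[k]@np.array([[.997*.906,-.08*.906,.4226],[.08,.997,0]]).T).astype(np.float32)); print("top face",k.sum(),Q[k].mean(0),r,np.ptp(Q[k],0),Q[k].min(0),Q[k].max(0))
E
```

```text
side 138 [455.7  61.   88.8 460.9  93.7  93.3 467.4 123.9  96.2]
bar slope dx/dy 0.08246786
[[-159.1   33. ]
 [-155.8  104. ]
 [-152.4   24. ]
 [-149.1   11. ]
 [-145.8   17. ]
 [-142.5   17. ]
 [-139.1   20. ]
 [-135.8   14. ]
 [-132.5   16. ]
 [-129.1   25. ]
 [-125.8   39. ]
 [-122.5   82. ]
 [-119.2   57. ]
 [-115.8   15. ]
 [-112.5   18. ]
 [-109.2   24. ]
 [-105.8   25. ]
 [-102.5  104. ]
 [ -99.2  110. ]
 [ -95.9   10. ]]
top face 217 [562.6  78.2 149.5] ((577.1834106445312, 128.90597534179688), (61.14661407470703, 63.08955383300781), 89.73818969726562) [61.  60.9 25.9] [543.6  50.4 139.1] [604.6 111.3 165. ]
top 151 [457.3  64.3  89.9 463.3  94.2  93.2 469.2 124.1  95.7]
bar slope dx/dy 0.0735147
[[-159.9   12. ]
 [-156.7  113. ]
 [-153.5   53. ]
 [-150.2   17. ]
 [-147.    13. ]
 [-143.7   16. ]
 [-140.5   25. ]
 [-137.3   36. ]
 [-134.    37. ]
 [-130.8   39. ]
 [-127.6   78. ]
 [-124.3   81. ]
 [-121.1   97. ]
 [-117.9   28. ]
 [-114.6   12. ]
 [-108.2   16. ]
 [-104.9   34. ]
 [-101.7  173. ]
 [ -98.5   73. ]]
top face 268 [563.9  74.7 149.5] ((578.2994995117188, 128.88818359375), (58.35899353027344, 62.29374313354492), 88.64714050292969) [61.2 58.1 25.5] [545.4  51.  139.5] [606.5 109.1 165. ]
```

```bash
python3 - <<'E'
from h import *
np.set_printoptions(precision=1,suppress=True)
ex=np.array([.997,-.078,0]); ey=np.array([.078,.997,0])
t=.436-.03
for n in("side","top"):
    c=camera(n); W=cloud(c)
    m=cut_out("stamp",n)[0]["mask"]; Q=W[cv2.erode(m.astype(np.uint8),np.ones((2,2)))>0]; Q=Q[~np.isnan(Q[:,0])]
    X=Q@ex;Y=Q@ey;Z=Q[:,2]
    T=Z>136
    print(n,len(Q),T.sum())
    A=np.c_[X[T],Y[T],np.ones(T.sum())]; co=np.linalg.lstsq(A,Z[T],rcond=None)[0]; print("plane slope deg",np.degrees(np.arctan(co[:2])))
    for a,nm in((X,"X"),(Y,"Y"),(Z,"Z")): print(nm,np.percentile(a[T],[2,10,50,90,98]),np.percentile(a,[2,50,98]))
    lab=Q[T]; u=px(c,lab).astype(int)
    br=c["image"][u[:,1],u[:,0]].min(1)>120; print("label",br.sum(),lab[br].mean(0), lab.mean(0), (lab.mean(0)@ex,lab.mean(0)@ey))
print("bin mid Y", np.array([461,94,0])@ey)
E
```

```text
side 393 231
plane slope deg [ 15.7 -11.1]
X [537.8 540.2 555.  567.4 572.9] [538.3 557.5 582.3]
Y [109.4 112.3 126.2 135.2 136.2] [110.2 133.3 136.6]
Z [137.7 141.4 147.7 154.6 156.6] [101.7 142.1 156.2]
label 121 [559.8  76.6 148.8] [562.6  81.5 147.8] (np.float64(554.5567653919517), np.float64(125.12978720553369))
top 327 274
plane slope deg [9.8 5.1]
X [539.8 542.9 558.  573.5 578.7] [540.1 560.4 583.2]
Y [103.5 105.  116.4 127.2 130.1] [103.4 114.6 130. ]
Z [139.7 142.5 149.1 154.5 155.8] [108.  147.9 155.8]
label 122 [560.4  75.1 149. ] [565.6  72.5 148.9] (np.float64(558.2559488609932), np.float64(116.37005689174846))
bin mid Y 129.676
```

```bash
python3 -m handwheel '40 -40 0 -0.05;80 -80 0 -0.1;120 -120 0 -0.15;150 -160 0 -0.2;164 -200 0 -0.2' 1 40; python3 -m handwheel '0 0 -40 0;0 0 -90 0;0 0 -130 0;0 0 -145 0;0 0 -150 0'
```

```text
clock: 9.15
tool_pos: [463.7, 91.4, 268.0]
tool_rot: [3.139, -0.131, -0.0]
contact_force: [0.0, 0.4, -0.7]
finger_gap: 0.0
clock: 9.78
tool_pos: [461.9, 93.1, 117.6]
tool_rot: [3.139, -0.129, -0.002]
contact_force: [-1.5, 0.2, 3.2]
finger_gap: -0.2
```

```bash
python3 -m handwheel '0 0 -2 0;0 0 -4 0;0 0 -6 0;0 0 -8 0;0 0 -8 0'
```

```text
clock: 10.4
tool_pos: [462.8, 93.3, 112.6]
tool_rot: [-3.139, 0.129, -0.004]
contact_force: [-14.4, -0.6, 44.2]
finger_gap: -0.1
```

```bash
python3 -m handwheel '0 0 30 0;0 0 70 0.1;0 0 120 0.28;-40 20 150 0.46;-80 60 150 0.64' 0 40; python3 -m handwheel '-20 40 0 0.18;-40 80 0 0.36;-60 120 0 0.54;-75 145 0 0.72;-75 145 0 0.931'
python3 - <<'E'
from h import *
np.set_printoptions(precision=1,suppress=True)
s=sense(); print(s["joint_pos"],s["tool_pos"],s["finger_gap"])
ex=np.array([.997,-.078,0]); ey=np.array([.078,.997,0])
for n in("side","top"):
    c=camera(n); W=cloud(c)
    for t in("wide_bin_handle","stamp"): print(n,t,[(np.array(d["at"]),round(d["conf"],2)) for d in landmark_of(t,n)])
    m=(abs(W[...,0]-461)<11)&(abs(W[...,1]-94)<30)&(W[...,2]>70)&(W[...,2]<110)
    print("bar",np.median(W[m],axis=0),np.percentile(W[m][:,2],80))
    m=cut_out("stamp",n)[0]["mask"]; Q=W[m]; Q=Q[Q[:,2]>130]
    u=px(c,Q).round().astype(int); br=c["image"][u[:,1],u[:,0]].min(1)>120
    L=Q[br]; print("label",br.sum(),L.mean(0),(L.min(0)+L.max(0))/2)
    if n=="top": print("slope deg",np.degrees(np.arctan(np.linalg.lstsq(np.c_[L@ex,np.ones(len(L))],L[:,2],rcond=None)[0][0])),np.percentile(Q@ey,[3,97]),np.percentile(Q@ex,[3,97]))
E
```

```text
clock: 11.02
tool_pos: [382.9, 153.4, 262.4]
tool_rot: [3.018, 0.87, 0.007]
contact_force: [0.9, 1.2, -0.7]
finger_gap: 42.5
clock: 11.65
tool_pos: [306.6, 299.7, 260.5]
tool_rot: [-2.326, -2.112, -0.001]
contact_force: [-0.9, -0.2, -0.3]
finger_gap: 42.5
[ 0.6  0.1 -0.3  1.2  0.   0.7] [306.6 299.7 260.5] 42.46489003973777
side wide_bin_handle [(array([463.3,  93.4,  79.2]), 0.78)]
side stamp [(array([577.4,  75.9,  97.5]), 0.75)]
bar [458.7  95.1  88.3] 89.84153354363724
label 128 [556.5  76.1 147.8] [556.6  75.9 147.2]
top wide_bin_handle [(array([458.5,  94.4,  82.8]), 0.87)]
top stamp [(array([579.2,  70.6, 101.8]), 0.74)]
bar [461.2  93.   88.1] 89.45685429561334
label 118 [557.1  75.7 147.7] [557.6  76.6 147.4]
slope deg 24.653344444233888 [103.7 131.8] [536.4 581.9]
```

```bash
python3 -m handwheel '45 -39 0 0;90 -78 0 0;135 -117 0 0;180 -156 0 0.01;225 -195 0 0.01' -0.18 40; python3 -m handwheel '20 -17 0 0;33.5 -29.5 0 0;33.5 -29.5 -10 0;33.5 -29.5 -30 0;33.5 -29.5 -50 0';python3 -m handwheel '0 0 0 0;0 0 0 0;0 0 0 0;0 0 0 0;0 0 0 0'
```

```text
clock: 12.68
tool_pos: [533.8, 101.3, 260.3]
tool_rot: [2.327, 2.11, 0.001]
contact_force: [0.7, 0.5, -0.2]
finger_gap: 50.5
clock: 13.3
tool_pos: [564.9, 74.7, 209.4]
tool_rot: [-2.324, -2.114, 0.0]
contact_force: [-0.0, -0.6, 0.0]
finger_gap: 50.5
clock: 13.92
tool_pos: [566.0, 73.7, 210.5]
tool_rot: [2.325, 2.113, 0.0]
contact_force: [0.4, -0.2, -0.0]
finger_gap: 50.3
```

```bash
python3 -m handwheel '-0.5 1 -20 0;-0.5 1 -40 0;-0.5 1 -56 0;-0.5 1 -68 0;-0.5 1 -74.5 0'; python3 -m handwheel '0 0 0 0;0 0 0 0;0 0 0 0;0 0 0 0;0 0 0 0' 1 35;  python3 -m handwheel '0 0 0 0;0 0 0 0;-2 0 4 0;-4 0.3 8.5 0;-6 0.5 13 0'
```

```text
clock: 14.55
tool_pos: [565.3, 74.7, 135.3]
tool_rot: [-2.325, -2.113, 0.0]
contact_force: [-0.3, -0.3, -0.6]
finger_gap: 50.4
clock: 15.18
tool_pos: [565.5, 74.7, 136.0]
tool_rot: [2.325, 2.113, 0.0]
contact_force: [-0.2, -0.5, 1.4]
finger_gap: 29.4
clock: 15.8
tool_pos: [559.2, 75.2, 149.1]
tool_rot: [2.325, 2.113, -0.0]
contact_force: [1.2, 0.2, -0.5]
finger_gap: 29.5
```

```bash
python3 -m handwheel '-4 0.3 8.5 0;-8 0.6 17 0;-13 1 28 0;-18 1.4 40 0;-25 2 60 0'; python3 -m handwheel '-10 0 15 0;-25 -10 30 0;-40 -20 45 0;-50 -40 50 0;-60 -60 50 0'
python3 - <<'E'
from h import *
np.set_printoptions(precision=1,suppress=True)
s=sense(); p=s["tool_pos"]; print(p,s["finger_gap"],s["joint_pos"])
im=[]
for n in("side","top"):
    c=camera(n); W=cloud(c)
    for t in("wide_bin_handle","stamp","tray_spot"): print(n,t,[(np.array(d["at"]),round(d["conf"],2)) for d in landmark_of(t,n)])
    if n=="side":
        u=px(c,p)[0].astype(int); im=cv2.resize(c["image"][max(u[1]-50,0):u[1]+70,u[0]-80:u[0]+80],(800,600),interpolation=cv2.INTER_CUBIC)
        cv2.imwrite("pics/held.png",im)
    else: # tray: rim rect and eraser
        r=cv2.minAreaRect(W[(W[...,2]>13)&(W[...,2]<26)&(W[...,0]>400)&(W[...,0]<610)&(W[...,1]>-385)&(W[...,1]<-245)][:,:2].astype(np.float32)); print(r,cv2.boxPoints(r))
E
```

```text
clock: 16.42
tool_pos: [533.9, 77.2, 209.5]
tool_rot: [-2.324, -2.113, 0.001]
contact_force: [0.4, 0.3, -0.4]
finger_gap: 29.5
clock: 17.05
tool_pos: [473.4, 16.2, 259.7]
tool_rot: [2.324, 2.112, 0.001]
contact_force: [-0.3, 0.1, -1.6]
finger_gap: 29.6
[473.4  16.2 259.7] 29.61177237235844 [-0.1  0.2 -0.2  1.2 -0.  -0. ]
side wide_bin_handle [(array([461.4,  95.1,  81.5]), 0.77)]
side stamp [(array([489.3,  14.7, 221.5]), 0.62)]
side tray_spot [(array([ 476.6, -305.6,    8.4]), 0.68)]
top wide_bin_handle []
top stamp []
top tray_spot [(array([ 480.6, -303.3,    5.5]), 0.8)]
((508.9442443847656, -311.82183837890625), (133.4866485595703, 200.44288635253906), 76.50077819824219) [[ 395.9 -353.3]
 [ 590.8 -400.1]
 [ 622.  -270.3]
 [ 427.1 -223.5]]
```

View pics/held.png

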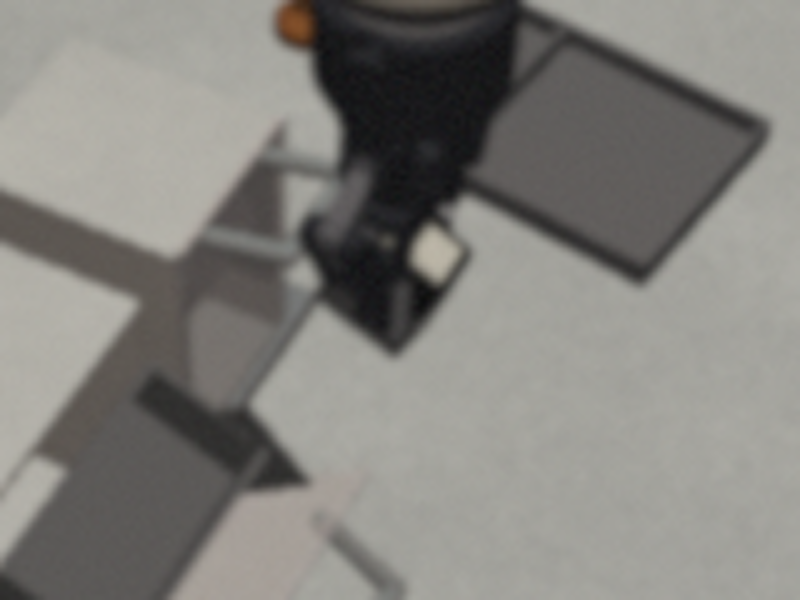

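View pics/tray.png

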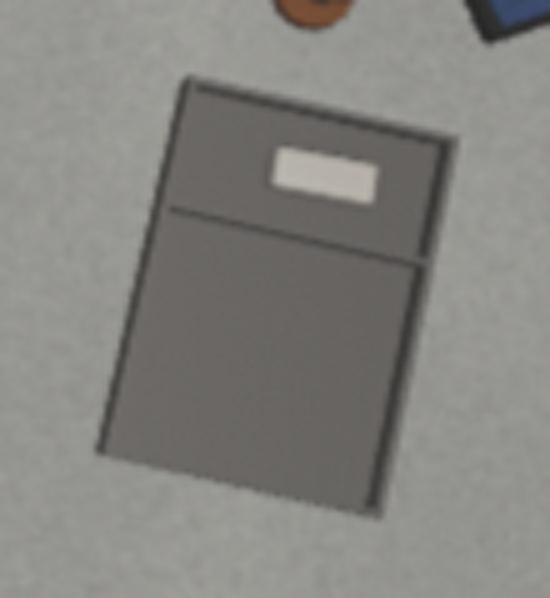

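```bash
python3 -m handwheel '-2 -40 0 -0.03;-4 -85 0 -0.06;-6 -130 0 -0.09;-9 -180 0 -0.12;-11 -230 0 -0.157'; python3 -m handwheel '-1 -30 -20 0;-2 -60 -50 0;-2 -78 -85 0;-2 -86 -120 0;-2 -86 -150 0';python3 -m handwheel '0 0 -20 0;0 0 -35 0;0 0 -43 0;0 0 -46 0;0 0 -46 0'
python3 - <<'E'
from h import *
np.set_printoptions(precision=1,suppress=True)
s=sense(); p=s["tool_pos"]; print(p,s["finger_gap"])
for n in("side","top"):
    c=camera(n); W=cloud(c)
    for t in("stamp","tray_spot"): print(n,t,[(np.array(d["at"]),round(d["conf"],2)) for d in landmark_of(t,n)])
    if n=="side":
        u=px(c,p)[0].astype(int); y=max(u[1]-60,0); x=max(u[0]-80,0); cv2.imwrite("pics/place.png",cv2.resize(c["image"][y:y+120,x:x+160],(800,600),interpolation=cv2.INTER_CUBIC))
E
```

```text
clock: 18.08
tool_pos: [463.4, -214.0, 258.7]
tool_rot: [-2.484, -1.924, -0.0]
contact_force: [1.6, 0.6, -0.8]
finger_gap: 29.8
clock: 18.7
tool_pos: [461.5, -298.9, 107.2]
tool_rot: [-2.483, -1.924, 0.0]
contact_force: [0.6, -0.8, -0.5]
finger_gap: 29.7
clock: 19.32
tool_pos: [461.6, -298.9, 63.1]
tool_rot: [2.483, 1.924, 0.0]
contact_force: [0.3, -0.8, -0.5]
finger_gap: 29.3
[ 461.6 -298.9   63.1] 29.252903321326436
side stamp [(array([ 473.8, -300.9,   25.4]), 0.48)]
side tray_spot [(array([ 476.3, -304.4,   10. ]), 0.96)]
top stamp [(array([ 474.3, -303.2,   26.7]), 0.55)]
top tray_spot [(array([ 480.1, -303.8,    8.1]), 0.96)]
```

View pics/place.png

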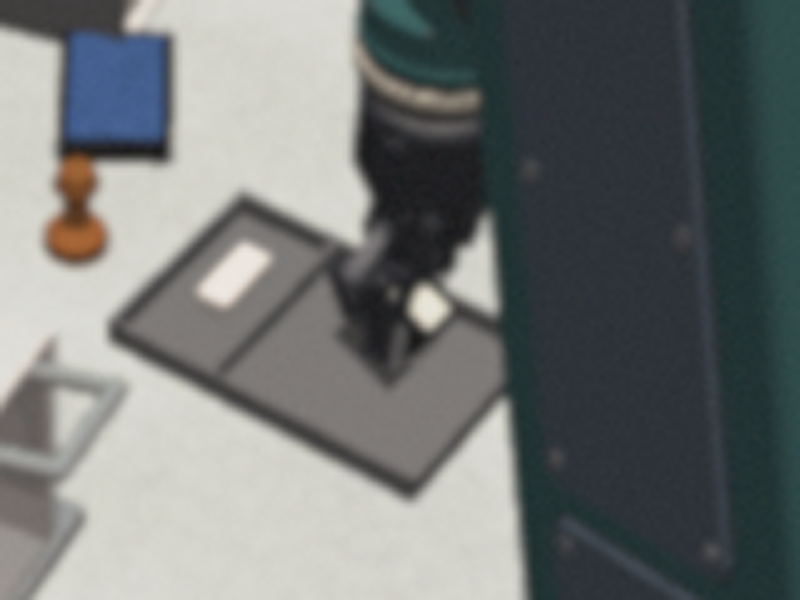

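```bash
python3 -m handwheel '0 0 -4 0;0 0 -8 0;0 0 -10 0;0 0 -11 0;0 0 -12 0' 1 25
```

```text
clock: 20.25
tool_pos: [461.5, -298.8, 51.7]
tool_rot: [2.483, 1.924, 0.0]
contact_force: [-4.5, 3.9, 25.5]
finger_gap: 29.8
```

```bash
python3 -m handwheel '0 0 -0.5 0;0 0 -0.5 0;0 0 -1 0;0 0 -1 0;0 0 -1 0' 1 25
```

```text
clock: 20.88
tool_pos: [461.9, -299.0, 51.4]
tool_rot: [2.482, 1.923, 0.001]
contact_force: [-4.9, 6.4, 26.2]
finger_gap: 30.0
```

```bash
python3 -m handwheel '1.7 -0.4 -0.3 0;3.4 -0.8 -0.6 0;5 -1.2 -1 0;6.8 -1.6 -1.5 0;6.8 -1.6 -1.5 0' 1 22; python3 -m handwheel '1.7 -0.4 -0.6 0;3.3 -0.8 -1.2 0;5 -1.2 -2 0;6.4 -1.5 -2.7 0;6.4 -1.5 -2.7 0'
python3 - <<'E'
from h import *
np.set_printoptions(precision=1,suppress=True)
R,_=cv2.Rodrigues(np.array(sense()["tool_rot"])); ex=np.array([.972,-.234,0])
for n in("side","top"):
    c=camera(n); W=cloud(c)
    for t in("stamp",): print(n,t,[(np.array(d["at"]),round(d["conf"],2)) for d in landmark_of(t,n)])
    k=cut_out("stamp",n)
    if k:
        Q=W[k[0]["mask"]]; Q=Q[Q[:,2]>40]; u=px(c,Q).round().astype(int); L=Q[c["image"][u[:,1],u[:,0]].min(1)>120]
        print("label",len(L),L.mean(0),"slope deg",np.degrees(np.arctan(np.linalg.lstsq(np.c_[L@ex,np.ones(len(L))],L[:,2],rcond=None)[0][0])))
E
```

```text
clock: 21.5
tool_pos: [468.2, -300.5, 49.0]
tool_rot: [2.483, 1.924, -0.0]
contact_force: [-3.6, 2.6, 13.7]
finger_gap: 29.4
clock: 22.12
tool_pos: [474.4, -302.1, 46.1]
tool_rot: [2.483, 1.924, -0.001]
contact_force: [-3.4, 0.3, 9.2]
finger_gap: 29.5
side stamp [(array([ 474.7, -301.7,    5.2]), 0.63)]
label 29 [ 459.7 -297.1   60.3] slope deg 2.5356768163831207
top stamp [(array([ 477.2, -306.5,    9. ]), 0.55)]
label 1718 [509.7  87.  100.6] slope deg -10.397315448134037
```

```bash
python3 -m handwheel '1 -0.2 -0.5 0;2 -0.5 -1 0;3 -0.7 -1.5 0;3 -0.7 -1.8 0;3 -0.7 -1.8 0' 1 22
python3 - <<'E'
from h import *
s=sense(); p=s["tool_pos"]
c=camera("side"); print([(np.array(d["at"]),round(d["conf"],2)) for d in landmark_of("stamp","side")])
u=px(c,p)[0].astype(int); y=max(u[1]-40,0); x=u[0]-53; cv2.imwrite("pics/place2.png",cv2.resize(c["image"][y:y+80,x:x+106],(800,600),interpolation=cv2.INTER_CUBIC))
E
```

```text
clock: 23.05
tool_pos: [477.4, -302.8, 44.3]
tool_rot: [2.483, 1.924, -0.001]
contact_force: [-4.2, 0.5, 9.5]
finger_gap: 29.8
[(array([ 474.2, -301.4,    4.2]), 0.51)]
```

View pics/place2.png

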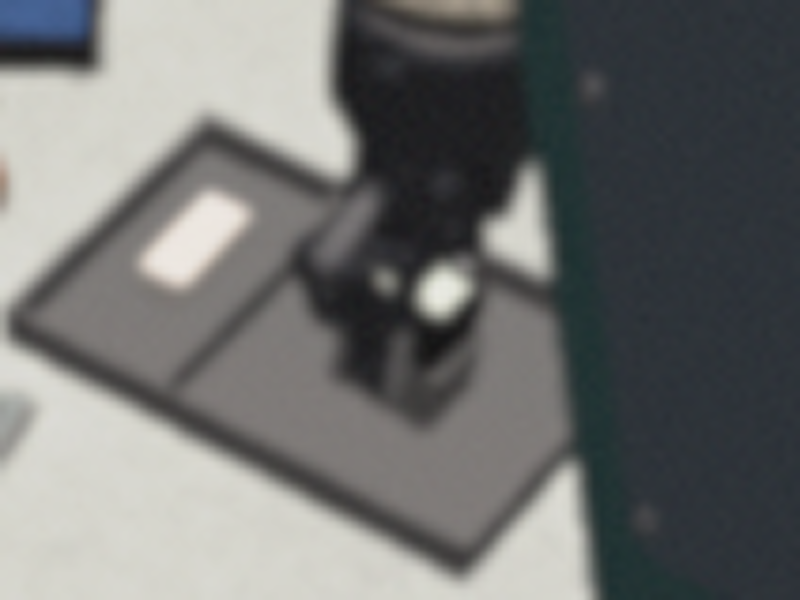

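The stamp now stands upright on the compartment floor, grey base down, at about (430,350), still between the fingers. I'll release it and go straight up.

```bash
python3 -m handwheel '0 0 0.5 0;0 0 0.5 0;0 0 0.5 0;0 0 0.5 0;0 0 0.5 0' -0.1 20; python3 -m handwheel '0 0 5 0;0 0 20 0;0 0 50 0;0 0 100 0;0 0 150 0'; python3 -m handwheel '-20 40 20 0;-50 90 20 0;-80 140 20 0;-110 190 20 0;-130 230 20 0'
python3 - <<'E'
from h import *
np.set_printoptions(precision=1,suppress=True)
print(sense()["tool_pos"]); ims=[]
for n in("side","top"):
    c=camera(n); W=cloud(c)
    for t in("wide_bin_handle","stamp","tray_spot"): print(n,t,[(np.array(d["at"]),round(d["conf"],2)) for d in landmark_of(t,n)])
    for d in cut_out("stamp",n)[:2]:
        Q=W[d["mask"]]; print("mask",round(d["conf"],2),len(Q),np.nanpercentile(Q,[3,50,97],axis=0).ravel())
    m=(abs(W[...,0]-461)<11)&(abs(W[...,1]-94)<30)&(W[...,2]>70)&(W[...,2]<110)
    if m.any(): print("bar",np.median(W[m],axis=0))
    u=px(c,[477,-303,20])[0].astype(int); ims.append(cv2.resize(c["image"][u[1]-40:u[1]+40,u[0]-53:u[0]+53],(400,300)) )
cv2.imwrite("pics/end.png",np.hstack(ims))
E
```

```text
clock: 23.78
tool_pos: [477.6, -302.6, 44.2]
tool_rot: [-2.483, -1.924, 0.0]
contact_force: [0.0, 0.1, -0.7]
finger_gap: 47.0
clock: 24.4
tool_pos: [477.4, -302.4, 197.0]
tool_rot: [2.483, 1.924, 0.0]
contact_force: [0.5, -0.0, -0.5]
finger_gap: 47.3
clock: 25.02
tool_pos: [346.1, -71.0, 215.2]
tool_rot: [2.483, 1.924, 0.001]
contact_force: [0.0, 0.4, -0.4]
finger_gap: 47.1
[346.1 -71.  215.2]
side wide_bin_handle [(array([463.4,  96.2,  81.7]), 0.55)]
side stamp [(array([ 476.5, -303.7,    3.9]), 0.77)]
side tray_spot [(array([ 477.9, -307. ,   10.5]), 0.61)]
mask 0.9 338 [ 456.5 -309.3   10.   475.1 -288.5   42.6  497.2 -280.3   62.1]
bar [458.5  94.4  88.4]
top wide_bin_handle [(array([461.2,  93.7,  81.5]), 0.93), (array([ 481. , -302.4,    7.3]), 0.19)]
top stamp [(array([ 475.5, -303.2,    5.9]), 0.95)]
top tray_spot [(array([ 478.8, -304. ,    7.5]), 0.73)]
mask 0.57 364 [ 457.4 -314.5    8.9  477.1 -295.    58.3  497.3 -283.7   62.4]
bar [461.2  92.5  88.2]
```

View pics/end.png

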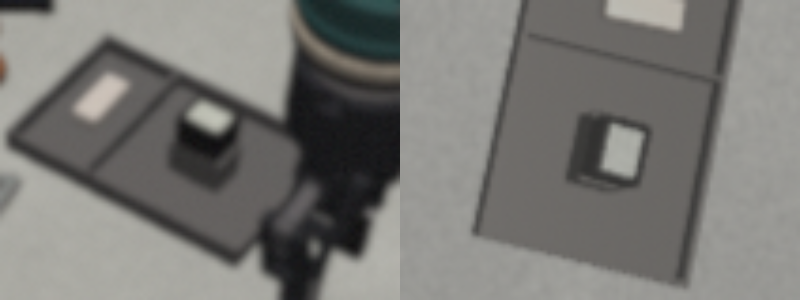

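The stamp stands upright at the centre of the large compartment, at (205,140) in the side view and (615,150) in the top view. The gripper is clear of everything and the bin is still open.

```bash
python3 -c "
from station import job_done; print(job_done())"
```

```text
the job is handed in; nothing more can be done
None
```

The widest bin is fully open, and the stamp stands upright on its base in the large compartment of the desk tray. I handed the job in at about 25 s on the robot's clock.

- **Opening the bin:** I gripped the handle and pulled it along its arc to the stop. After I let go, the bar measured about 5 mm high. I pressed it back to the stop with closed fingers before touching the stamp.
- **Moving the stamp:** I gripped it by its flat sides and lifted it along its 25° lean. I then lowered its front edge onto the tray floor and tipped it upright in the grip before letting go.
- **Final checks, stamp:** Both cameras put the base at about (476, -303, 4–6), within a few mm of the compartment centre. The top is about 59–62 mm high, which fits an upright stamp on the 4 mm floor.
- **Final checks, bin and gripper:** The handle is 82–83 mm high, against 83 for fully open. The gripper was well clear of everything.
- **Forces:** The largest reading, about 70 N, came at the bin stop, against the 120 N wrist limit. While I opened the fingers to let go of the handle, readings of about 31 and 38 N showed, probably from a finger against the bar or panel. They cleared as the gripper lifted.
- **Readings that disagreed:** The network put the tray floor at 7–10 mm instead of the stated 4 mm. It also gave one false low-confidence handle at the tray. I ignored both.

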